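Trip test of the bench earth-leakage breaker

TASK

Do the trip test on the earth-leakage breaker of the bench board, the one that has the square test button: first take the stapler off the board and set it down gently, upright, on the pad of forms, then swing the clear flap right back to its stop, press the test button so that the lever drops, and push the lever up again until it latches. Finish with the flap fully shut, leave the levers of the two plain breakers as they are, and do not knock over or shift the other things on the bench.

Things in the scene. Friction and masses are not known exactly. Their poses are not given: they have to be found in the camera images.
- board: White breaker board, fixed, 270 wide (its y). Origin on the table; x points away from its front, z up. Rear part, x -30 to +110 mm: flat top at z 153. In front a panel slopes 30 deg down to the front edge (x -125, z 45), with 45 mm high cheeks at y +-132. U = uphill on the panel (x cos30, z sin30); N = its outward normal (x -sin30, z cos30). Three breakers show through it.
- rcd: The earth-leakage breaker: toggle lever and square test button. Sits in the left, middle or right place on the panel (78 mm apart). Grey nose 92 x 72 mm. Origin on the panel surface in the middle of the nose, x, y, z axes as the board's (not tilted); the nose front lies 8 mm off the panel along N.
- flap_hinge (a point): Middle of the hinge line of the clear flap, on the board at x -30, z 153 mm; the hinge runs along the board's y at the front edge of the flat top.
- flap (a joint): Clear flap over the breakers (rad): 0 shut (parallel to the panel, 46 mm off it, pointing downhill from the hinge), grows as it is lifted and swung back; 2.09 upright; stop 2.6. Friction hinge (0.16 N m): stays where left, may start ajar. 130 mm long from the hinge, 268 wide, 4 thick, a 22 mm skirt turned inwards at its free edge. From 2.2 on it would hit the stapler standing behind the hinge.
- flap_handle (a point): Middle of the flap's grab bar: round, 12 mm thick, 82 mm clear between its posts, parallel to the hinge, 105 mm from it along the flap, bar centre 30 mm off the plane of the hinge line and 26 mm off the flap's outer face. Axes turn with the flap: z is its outward normal, -x points from hinge to free edge.
- rcd_lever (a joint): Its lever (rad): 0.02 up and latched, 0.84 dropped, upper stop -0.08. Pivot line along the board's y, 4 mm under the panel surface (12 mm to -y of rcd's origin). At value q it stands 24 deg minus q from N towards U. Only the button releases it; a spring throws it down. Pushed up to the stop (8 to 12 N) it catches (needs 0.03 or less), if the button is out.
- rcd_tip (a point): Middle of the tip of that lever, 42 mm from its pivot. The toggle is black, 24 mm wide (board y), 12 mm thick, and stands 30 mm out of the nose.
- test (a joint): Travel of the square test button (m): 0 out, 0.007 fully in, spring return. Slides in along -N. It lets the lever drop at 0.002 to 0.003 (about 4 N); fully in takes 6 N. The lever takes about 0.4 s to fall.
- test_top (a point): Middle of the outer face of the test button: 16 x 16 mm, off-white in a black surround, 9 mm proud of the nose. It lies 36 mm beside the lever's middle plane (towards the board's +y) and 20 mm downhill of the lever's pivot.
- mcb_a_lever (a joint): Toggle lever of a plain breaker (no square button, two round dials) (rad): 0 up, as it starts, 0.84 down. Same size as the other lever, in the middle of its nose; stays where it is put. Leave it up.
- mcb_a_tip (a point): Tip of that lever.
- mcb_b_lever (a joint): Toggle lever of the other plain breaker (rad), which is switched off: starts down at 0.84. Leave it down.
- mcb_b_tip (a point): Tip of that lever.
- stapler: Desk stapler, black, 150 long (its x) x 38 wide (base; upper arm 34) x 52 mm high, about 0.26 kg. Origin: centre of its underside. At the start it stands on the board's flat top behind the flap hinge, lying across.
- pad: Pad of blank forms, fixed, 210 (its x) x 150 (its y) x 14 mm thick, with a blue bound edge at +x. Origin: centre of its underside on the table. It lies on one side of the board, left or right.
- carton: Closed cardboard carton, fixed, 190 x 125 x 75 mm high, on the other side. Origin: centre of its underside. Leave alone.
- weight: Steel check weight with a knob, 48 mm across, 78 high, standing close beside the board, near its front. Leave alone. Origin: centre of its underside.
- wash_bottle: White bottle, 62 mm across, 185 high, standing close beside the board. Leave alone. Origin: centre of its underside.
- tape_roll: Lying roll of clear tape, 100 mm across, 48 high, close to the board's other side. Leave alone. Origin: centre of its underside.
- calculator: Desk calculator, 155 x 105 x 30 mm, lying on the table in front of the board. Leave alone. Origin: centre of its underside.
- pen_cup: Black cup with pens, 76 mm across, 100 high (pens to 155). Leave alone. Origin: centre of its underside.
Mind the look-alikes: they are no part of the job. Leave any orange look-alike of the stapler alone.

How it is judged:
By the outcome, as a careful person would: the job done as asked, in the order asked, and still so for the second after the job is handed in, with the robot touching nothing.
It also fails if it takes over 72 s, if anything falls off the work surface, if the arm or the gripper's body presses on something with over 40 N, if the wrist force passes 120 N, or if a joint passes its speed limit or range.

ROBOT

A 6-joint arm with a two-finger parallel gripper is mounted at the origin on the work surface. World frame = base frame: x ahead of the robot, y to its left, z up, the work surface at z = 0. Lengths are in mm, angles in rad, forces in N, time in s.
With the tool pointing down it reaches from about 350 to 725 mm from the base axis. Payload 6 kg.
Tool frame: the origin (TCP) lies at the very end of the fingers, on their centre line; the grasp point (between the pads) lies 19 mm behind it; z points along the fingers, y is the direction in which the jaws open and shut (so a half turn about z gives the same grasp; the last joint's range is limited). The gripper opens to 85 mm and grips with 20 to 120 N. Pads are 22 mm wide; open, the fingers measure 114 mm over their backs; the gripper's body (76 mm by 85 mm) begins 54 mm behind the grasp point. The pads swing forward as they close: fully open they stand 13 mm farther back than shut.
Start: joints at [0.334, 0.04, 0.085, 0, -1.615, -0.334], TCP at [599.978, 0.018, 231.261] pointing down, gripper open.
Joint ranges: [-2.56, 2.56], [-1.29, 2.01], [-1.08, 1.49], [-3.29, 1.98], [-2.81, -0.18], [-2.99, 2.99]. Speed limits (rad/s): [2.57, 2.57, 3.01, 3.14, 3.14, 3.14].

INTERFACE

Orientations are given as [roll, pitch, yaw] about the fixed x, y, z axes, in that order (R = Rz(yaw) Ry(pitch) Rx(roll)).
In Python, from plant import ctrl, get_image gives the robot as it stands. The module is installed in compiled form; this text tells all that it offers.
- The arm moves only by the tool carry_out, never from a script. Its argument "commands" is a list of rows, each a list of 7 numbers: the shift along the tool's x, y, z in cm, then the turn, a rotation vector about the tool's x, y, z in rad, then the gripper command: -1 is shut, 1 is fully open, values between are in proportion. A call has 1 to 12 rows; each row shifts and turns the commanded pose from where the row before left it, along the tool's axes as they then stand; what a row does not reach is not made up. A row lasts 1/12 s, in which the tool goes at most 41.7 mm and 7.16 degrees, less where a joint would pass 70% of its speed; a pose out of reach is approached as far as the arm can. A call with a gripper value outside its range is refused whole. The fingers move at their own pace and stop on an object; "force" is the grip in N (left out, the last holds). Time passes only in rows, so rows that do not move let the fingers close. It gives the time, the measured TCP pose, the force and the opening at its end, in the units of the state.
- ctrl.read_state(): the state, without advancing time (a new reading comes with each control period).
- get_image(name): name is "scene" or "side" or "wrist"; returns a dict with "frame" (400x640x3 uint8, blue, green, red), "range_z" (400x640 float32, mm along the optical axis (not along the pixel's ray), 0 where there is no reading), "fx", "fy", "cx", "cy" (pixels), "extrinsics" (4x4, takes a point from camera to world coordinates); the wrist camera has in their place "tool_from_camera" (4x4, takes a point from camera to tool coordinates, whose origin is the TCP and whose axes are the flange's). Camera axes: x right, y down, z forward; pixel columns grow to the right and rows downward; lengths in mm; the calibration is good to about 2 mm. A picture is of the moment at which its call begins: read the wrist's pose just before it.
- ctrl.job_done(): hands the job in, once; it reports no verdict.
The state is a dict: "t": time; "qpos": joint angles; "qvel": joint speeds; "tau": joint torques, N m; "tool_pos": TCP position; "orientation": TCP orientation; "wrist_force": force on the tool from outside, world axes, zero at the start; "wrist_torque": the same for the moment, N m; "grip_width": opening from 0.0 (shut) to 1.0 (fully open).
Only numpy, scipy, OpenCV 4.12 (cv2) and the standard library are available. Lean on these libraries where they do the work, as an engineer would, in place of code of your own. Each camera call takes 0.05 s, during which the arm holds its last target. There are 200 camera calls.

## Working session

There is one attempt and no reset: what is moved stays moved. The work goes in short steps, Python scripts to look and compute and a tool call to move; the robot and the scene stay as the last step left them, time stands still between calls to the robot, and variables do not carry over. Pictures are saved under pics/ and viewed, about 8 in all and at most 12, crops included, and the job is handed in when it is done.

Besides the shell and the picture viewer there is one more tool, called after "Call:" in YAML: its name, and indented under it one key for each argument. carry_out: Moves the arm, as the interface text tells. Its arguments: {"type":"object","properties":{"commands":{"type":"array","items":{"type":"array","items":{"type":"number"}}},"force":{"type":"number"}},"required":["commands"]}

```bash
mkdir -p pics; cat > h.py <<'E'
import numpy as np, cv2
from plant import ctrl, get_image
from scipy.spatial.transform import Rotation as Ro
def toolT():
    s=ctrl.read_state(); T=np.eye(4); T[:3,:3]=Ro.from_euler('xyz',s['orientation']).as_matrix(); T[:3,3]=s['tool_pos']; return T,s
def grab(n):
    T,s=toolT(); d=get_image(n); d['E']=d['extrinsics'] if n!='wrist' else T@np.array(d['tool_from_camera']); return d
def pts(d):
    z=d['range_z']; v,u=np.mgrid[:z.shape[0],:z.shape[1]]
    P=np.stack([(u-d['cx'])/d['fx']*z,(v-d['cy'])/d['fy']*z,z,np.ones_like(z)],-1)@np.array(d['E']).T
    P=P[...,:3]; P[z<=0]=np.nan; return P
def proj(d,p):
    c=np.linalg.inv(d['E'])@np.r_[p,1]; return [d['fx']*c[0]/c[2]+d['cx'],d['fy']*c[1]/c[2]+d['cy']]
E
python3 - <<'E'
from h import *
for n in ['scene','side','wrist']:
    d=grab(n); cv2.imwrite(f'pics/{n}0.png',d['frame']); np.savez(f'{n}0.npz',**{k:np.array(v) for k,v in d.items()})
    print(n,d['fx'],np.round(d['E'],3).tolist())
print(ctrl.read_state())
E
```

```text
scene 518.3680576225455 [[-0.645, 0.616, -0.452, 1183.259], [0.764, 0.506, -0.4, 528.315], [-0.018, -0.603, -0.797, 1291.849], [0.0, 0.0, 0.0, 1.0]]
side 457.9446709917413 [[-0.993, -0.07, 0.092, 439.682], [-0.116, 0.6, -0.791, 851.264], [0.0, -0.797, -0.605, 803.686], [0.0, 0.0, 0.0, 1.0]]
wrist 322.5835529890383 [[-1.0, -0.0, -0.002, 599.462], [-0.001, 0.957, 0.291, -73.669], [0.002, 0.291, -0.957, 373.022], [0.0, 0.0, 0.0, 1.0]]
{'t': 0.15, 'qpos': array([ 3.33714417e-01,  4.06644226e-02,  8.40617462e-02, -3.33901921e-04,
       -1.61545780e+00, -3.33740589e-01]), 'qvel': array([-0.00141377, -0.00202146,  0.00457436,  0.00352271,  0.00026355,
        0.00058718]), 'tau': array([-1.71928452e-03, -3.68610263e+01,  3.47691929e+01,  6.93625420e+00,
       -4.38957781e-03, -4.53315295e-06]), 'tool_pos': array([5.99765389e+02, 7.59003846e-02, 2.30525929e+02]), 'orientation': array([ 3.14028898e+00, -9.89284634e-05, -1.57080774e+00]), 'wrist_force': array([ 0.25340529, -0.77030481,  0.51853791]), 'wrist_torque': array([ 0.00335208,  0.00130443, -0.00609758]), 'grip_width': 1.0050246631089124}
```

View pics/scene0.png

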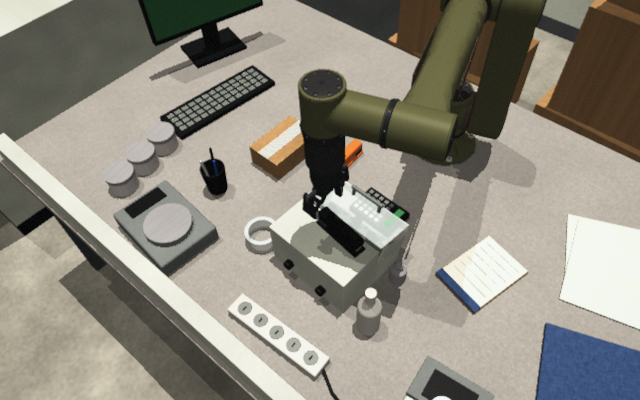

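View pics/side0.png

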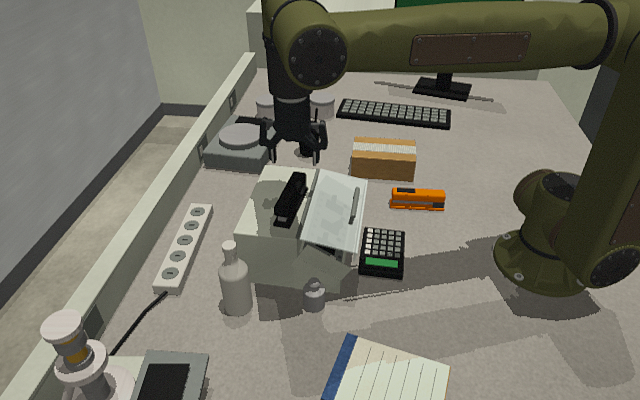

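The scene view shows the board at about (340,235) with the black stapler (340,230) on it, and the pad at (482,272). The orange look-alike is at (350,150) and gets left alone. In the side view the flap is at (340,205) and seems ajar, with its handle at (355,205). Next I'll measure.

```bash
python3 - <<'E'
from h import *
for n in ['scene','side']:
    d=dict(np.load(n+'0.npz')); P=pts(d); f=d['frame'].astype(int); g=f.max(2); sat=f.max(2)-f.min(2)
    def rep(nm,m):
        m=m.astype(np.uint8); k,l,st,c=cv2.connectedComponentsWithStats(m)
        for i in np.argsort(-st[1:,4])[:2]+1 if k>1 else []:
            if st[i,4]<40: continue
            Q=P[l==i]; (c0,wh,a)=cv2.minAreaRect(Q[:,:2].astype(np.float32))
            print(n,nm,st[i,4],'pix',c[i].round(),'c',np.round(c0),'wh',np.round(wh),'a',round(a,1),'z',np.round(np.percentile(Q[:,2],[5,50,95])),'med',np.median(Q,0).round())
    x,y,z=P[...,0],P[...,1],P[...,2]
    rg=(x>250)&(x<1000)&(abs(y)<450)
    rep('top153',rg&(abs(z-153)<4)&(g>120))
    rep('stap',rg&(z>158)&(z<215)&(g<60))
    rep('staptop',rg&(z>199)&(z<210)&(g<60))
    rep('pad',rg&(abs(z-14)<4)&(y>100)&(g>70))
    rep('blue',rg&(abs(z-14)<5)&(f[...,0]-f[...,2]>30))
    rep('weight',rg&(z>30)&(z<85)&(y>100))
    rep('all>30',rg&(z>25)&(z<90))
# crop
d=dict(np.load('side0.npz')); 
c=cv2.resize(d['frame'][150:330,200:420],None,fx=3.4,fy=3.2,interpolation=cv2.INTER_CUBIC); cv2.imwrite('pics/c1.png',c)
E
```

```text
scene top153 2505 pix [314. 244.] c [644.  16.] wh [271. 130.] a 87.0 z [150. 153. 156.] med [669.   0. 153.]
scene top153 716 pix [356. 223.] c [541.  43.] wh [225.  50.] a 89.2 z [149. 152. 156.] med [544.  55. 152.]
scene stap 997 pix [341. 231.] c [607.  48.] wh [147.  37.] a 84.5 z [159. 201. 208.] med [612.  57. 201.]
scene staptop 560 pix [340. 226.] c [606.  49.] wh [141.  34.] a 83.3 z [200. 205. 209.] med [607.  52. 205.]
scene pad 2983 pix [480. 273.] c [373. 368.] wh [153. 212.] a 75.6 z [11. 14. 17.] med [379. 369.  14.]
scene blue 387 pix [458. 290.] c [464. 346.] wh [149.  26.] a 76.3 z [10. 14. 18.] med [465. 352.  14.]
scene weight 830 pix [305. 354.] c [870. 153.] wh [ 62. 108.] a 2.8 z [30. 33. 37.] med [870. 154.  33.]
scene weight 649 pix [364. 279.] c [594. 152.] wh [ 47. 254.] a 77.3 z [33. 59. 83.] med [630. 150.  59.]
scene all>30 3701 pix [173. 235.] c [ 873. -347.] wh [254. 206.] a 0.3 z [37. 64. 87.] med [ 860. -352.   64.]
scene all>30 2687 pix [279. 334.] c [874.  57.] wh [ 64. 301.] a 2.8 z [28. 32. 37.] med [875.  68.  32.]
side top153 2276 pix [268. 1
[... 437 characters left out ...]
 [372. 367.] wh [153. 211.] a 75.7 z [13. 15. 17.] med [384. 355.  15.]
side pad 199 pix [119. 299.] c [961. 224.] wh [  5. 243.] a 0.0 z [10. 14. 18.] med [960. 242.  14.]
side blue 817 pix [339. 368.] c [462. 346.] wh [151.  23.] a 75.8 z [13. 15. 18.] med [464. 352.  15.]
side weight 2133 pix [299. 275.] c [585. 181.] wh [ 68. 255.] a 87.1 z [33. 58. 82.] med [553. 153.  58.]
side weight 1619 pix [112. 288.] c [961. 231.] wh [  8. 262.] a 0.7 z [33. 58. 82.] med [960. 248.  58.]
side all>30 6053 pix [175. 207.] c [868. -45.] wh [239. 812.] a 0.7 z [30. 62. 88.] med [ 959. -122.   62.]
side all>30 3070 pix [286. 279.] c [591. 200.] wh [106. 267.] a 88.2 z [29. 58. 87.] med [590. 155.  58.]
```

View pics/c1.png

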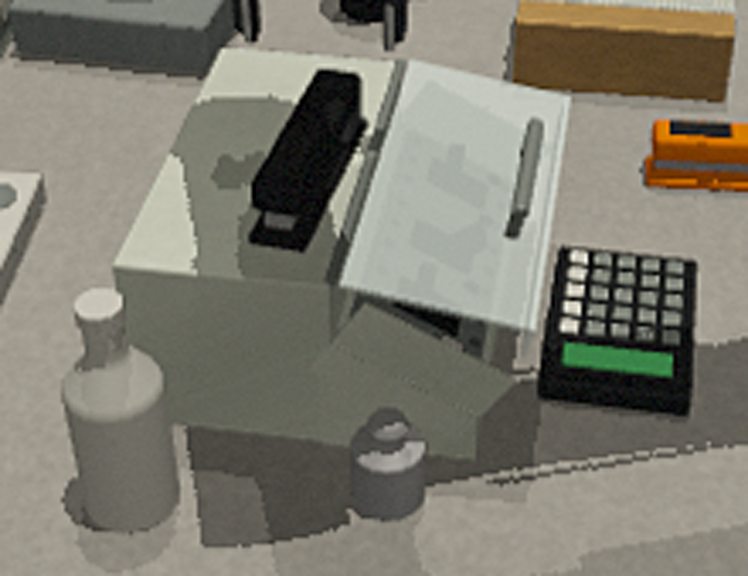

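View pics/wrist0.png

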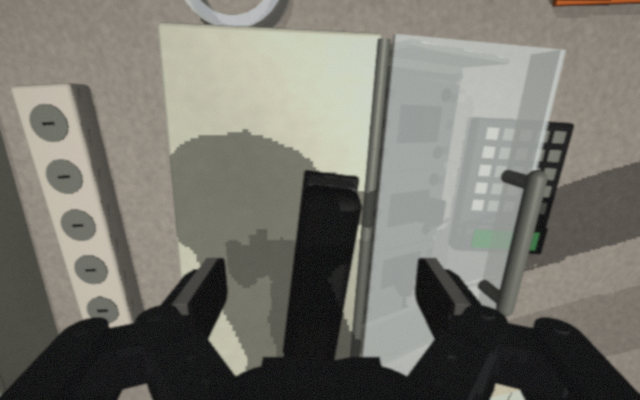

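The stapler is confirmed: black, on the flat top at about (605,48), z 205. The pad is at (372,367) with its blue edge toward +x. The flap stands ajar with its bar at wrist pixel (522,240). Next come the board frame, the flap angle and the bar.

```bash
cat > b.py <<'E'
from h import *
C=[];F=[]
for n in ['scene','side','wrist']:
    d=dict(np.load(n+'0.npz')); P=pts(d); g=d['frame'].max(2)
    x,y,z=P[...,0],P[...,1],P[...,2]
    a=P[(abs(z-153)<5)&(x>585)&(x<760)&(abs(y-15)<160)&(g>90)]
    if n!='wrist': C.append(a)
    f=P[(x>450)&(x<560)&(abs(y-20)<110)&(z>125)&(z<200)&(g>90)]
    F.append(f)
    c,wh,an=cv2.minAreaRect(a[:,:2].astype(np.float32)); print(n,np.round(c),np.round(wh),an, 'zmed',np.median(a[:,2]), cv2.boxPoints((c,wh,an)).round().tolist())
    A=np.c_[f[:,0],f[:,1],np.ones(len(f))]; m=np.ones(len(f),bool)
    for _ in range(8):
        k=np.linalg.lstsq(A[m],f[m,2],rcond=None)[0]; r=f[:,2]-A@k; m=abs(r)<3
    print('flap plane',k,m.sum(),len(f),'xmin of plane',np.percentile(f[m,0],[1,99]), 'bar',f[r>12].mean(0) if (r>12).any() else 0,(r>12).sum(), np.percentile(r,[1,99]))
E
python3 b.py
```

```text
scene [645.  15.] [274. 129.] 87.93433380126953 zmed 152.89362214802895 [[576.0, -120.0], [705.0, -124.0], [715.0, 149.0], [586.0, 154.0]]
flap plane [ 1.90419948e-01 -9.74315881e-03  4.91719331e+01] 1670 2115 xmin of plane [451.52751277 558.30075367] bar [461.05905931  24.53751137 166.51895119] 144 [-4.99736332 33.51426234]
side [644.  13.] [278. 127.] 88.07657623291016 zmed 153.81693782708345 [[576.0, -123.0], [703.0, -127.0], [713.0, 150.0], [585.0, 154.0]]
flap plane [ 1.87845245e-01 -8.31433383e-03  5.14057361e+01] 2661 2851 xmin of plane [450.9677223  558.62686785] bar [458.71184572  27.38060575 168.20882824] 151 [-2.73793816 32.74890019]
wrist [646.  15.] [269. 119.] 87.51644134521484 zmed 152.98812851717673 [[581.0, -117.0], [700.0, -122.0], [712.0, 146.0], [593.0, 152.0]]
flap plane [ 1.88526443e-01 -8.64257324e-03  5.04441660e+01] 31364 33157 xmin of plane [451.35310449 558.76406266] bar [458.74575982  18.94629019 167.86509262] 1769 [-1.40262075 32.54942679]
```

Call:
carry_out:
  commands:
    - [-2.45, -0.2, 0, 0, 0, 0, 0.4]
    - [-2.45, -0.2, 0, 0, 0, 0, 0.4]
    - [0, 0, 0, 0, 0, 0.12, 0.4]
    - [0, 0, 0, 0, 0, 0, 0.4]
    - [0, 0, 1.5, 0, 0, 0, 0.4]
    - [0, 0, 1.5, 0, 0, 0, 0.4]
    - [0, 0, 1.5, 0, 0, 0, 0.4]
    - [0, 0, 1.0, 0, 0, 0, 0.4]
    - [0, 0, 0.6, 0, 0, 0, 0.4]
    - [0, 0, 0.4, 0, 0, 0, 0.4]
    - [0, 0, 0, 0, 0, 0, 0.4]
    - [0, 0, 0, 0, 0, 0, 0.4]
  force: 40

```text
t: 1.15
tool_pos: [604.2, 48.9, 166.9]
orientation: [-3.141, -0.0, -1.69]
wrist_force: [-0.3, 0.2, -0.0]
grip_width: 0.701
```

Call:
carry_out:
  commands:
    - [0, 0, 0, 0, 0, 0, -0.4]
    - [0, 0, 0, 0, 0, 0, -0.6]
    - [0, 0, 0, 0, 0, 0, -0.8]
    - [0, 0, 0, 0, 0, 0, -1]
    - [0, 0, 0, 0, 0, 0, -1]
    - [0, 0, 0, 0, 0, 0, -1]
    - [0, 0, 0, 0, 0, 0, -1]
    - [0, 0, 0, 0, 0, 0, -1]
  force: 40

```text
t: 1.82
tool_pos: [604.2, 49.1, 167.3]
orientation: [-3.14, 0.0, -1.691]
wrist_force: [-1.9, 0.4, 6.7]
grip_width: 0.394
```

```bash
python3 - <<'E'
from h import *
d=grab('side'); c=cv2.resize(d['frame'][110:310,200:420],None,fx=3,fy=3); cv2.imwrite('pics/c2.png',c)
s=ctrl.read_state(); print(s['qpos'].round(3),s['tool_pos'].round(1),s['orientation'].round(3),s['wrist_force'].round(1),s['grip_width'])
E
```

```text
[ 0.411  0.058 -0.013  0.    -1.499 -0.531] [604.2  49.1 167.3] [-3.14   0.    -1.691] [-2.4  0.8  5.4] 0.39204643668319
```

View pics/c2.png

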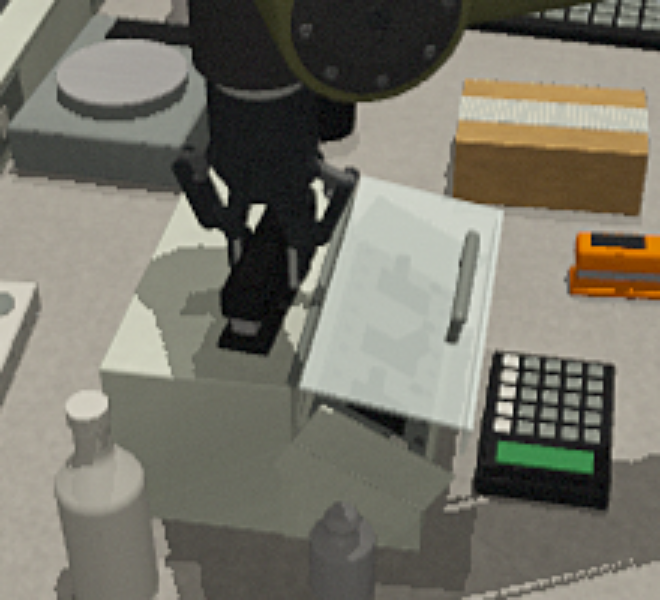

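The stapler is gripped across its arm at mid length (33 mm opening), and the crop shows fingers at about (265,250) clear of the flap. Next I lift it and carry it to the pad.

Call:
carry_out:
  commands:
    - [0, 0, -0.5, 0, 0, 0, -1]
    - [0, 0, -1.5, 0, 0, 0, -1]
    - [0, 0, -2.5, 0, 0, 0, -1]
    - [0, 0, -2.5, 0, 0, 0, -1]
    - [-0.6, 0.6, -1.0, 0, 0, 0, -1]
    - [-1.4, 1.3, 0, 0, 0, 0, -1]
    - [-2.2, 2.0, 0, 0, 0, 0, -1]
    - [-2.4, 2.2, 0, 0, 0, 0, -1]
    - [-2.4, 2.2, 0, 0, 0, 0, -1]
    - [-2.4, 2.2, 0, 0, 0, 0, -1]
    - [-2.4, 2.2, 0, 0, 0, 0, -1]
    - [-2.4, 2.2, 0, 0, 0, 0, -1]
  force: 60

```text
t: 2.87
tool_pos: [473.5, 229.0, 244.7]
orientation: [3.139, -0.001, -1.691]
wrist_force: [0.7, 0.1, -3.1]
grip_width: 0.39
```

Call:
carry_out:
  commands:
    - [-2.4, 2.2, 0, 0, 0, 0, -1]
    - [-2.4, 2.2, 0, 0, 0, 0, -1]
    - [-2.4, 2.2, 0, 0, 0, 0, -1]
    - [-2.4, 2.2, 0, 0, 0, 0, -1]
    - [-1.8, 1.8, 0, 0, 0, 0, -1]
    - [-1.2, 1.0, 0, 0, 0, 0, -1]
    - [-0.4, 0.5, 0, 0, 0, 0, -1]
    - [0, 0, 0, 0, 0, -0.05, -1]
    - [0, 0, 0, 0, 0, -0.1, -1]
    - [0, 0, 0, 0, 0, -0.12, -1]
    - [0, 0, 0, 0, 0, -0.12, -1]
    - [0, 0, 0, 0, 0, -0.12, -1]

```text
t: 3.87
tool_pos: [370.5, 370.8, 245.0]
orientation: [3.14, -0.001, -1.175]
wrist_force: [-0.1, 0.2, -3.3]
grip_width: 0.391
```

Call:
carry_out:
  commands:
    - [0, 0, 1.0, 0, 0, -0.12, -1]
    - [0, 0, 1.5, 0, 0, -0.12, -1]
    - [0, 0, 2.0, 0, 0, -0.12, -1]
    - [0, 0, 2.0, 0, 0, -0.12, -1]
    - [0, 0, 2.0, 0, 0, -0.12, -1]
    - [0, 0, 2.0, 0, 0, -0.12, -1]
    - [0, 0, 2.0, 0, 0, -0.12, -1]
    - [0, 0, 1.5, 0, 0, -0.1, -1]
    - [0, 0, 1.0, 0, 0, 0, -1]
    - [0, 0, 0.5, 0, 0, 0, -1]
    - [0, 0, 0, 0, 0, 0, -1]
    - [0, 0, 0, 0, 0, 0, -1]

```text
t: 4.87
tool_pos: [371.1, 371.3, 91.8]
orientation: [-3.141, -0.0, -0.243]
wrist_force: [0.4, 0.1, -2.8]
grip_width: 0.388
```

```bash
python3 - <<'E'
from h import *
s=ctrl.read_state(); print(s['qpos'].round(3),s['tool_pos'].round(1),s['orientation'].round(3),s['wrist_force'].round(1),s['grip_width'])
d=grab('side'); c=cv2.resize(d['frame'][180:400,230:500],None,fx=2.6,fy=2.6); cv2.imwrite('pics/c3.png',c)
P=pts(d); x,y,z=P[...,0],P[...,1],P[...,2]; g=d['frame'].max(2)
m=(abs(x-372)<100)&(abs(y-367)<90)&(z>20)&(z<160)&(g<70); 
for k in range(20,150,10): print(k,(m&(z>=k)&(z<k+10)).sum(),end=' ')
E
```

```text
[ 1.17  -0.134 -0.338  0.    -1.366  0.158] [371.1 371.3  91.8] [-3.141 -0.    -0.243] [ 0.4  0.1 -2.8] 0.3876187004619324
20 0 30 0 40 0 50 0 60 0 70 22 80 631 90 87 100 97 110 233 120 601 130 590 140 43
```

View pics/c3.png

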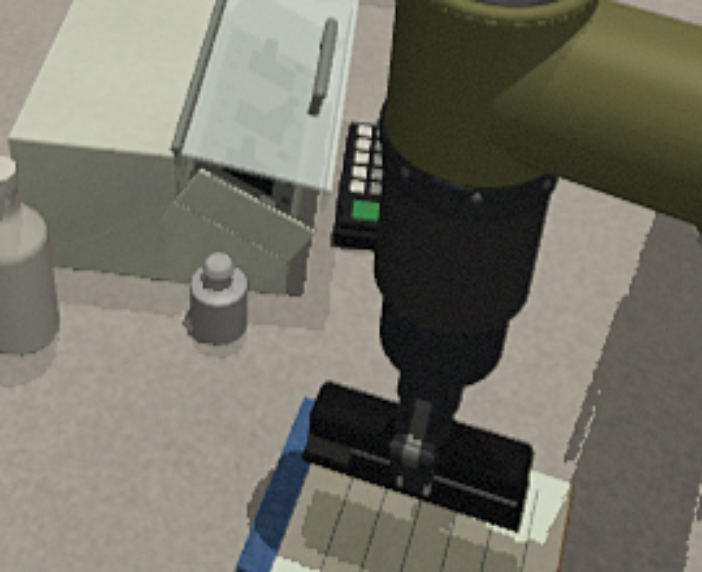

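The stapler hangs level over the pad at crop pixel (420,455), lined up with it. Now I lower it gently.

Call:
carry_out:
  commands:
    - [0, 0, 0.8, 0, 0, 0, -1]
    - [0, 0, 1.2, 0, 0, 0, -1]
    - [0, 0, 1.2, 0, 0, 0, -1]
    - [0, 0, 1.0, 0, 0, 0, -1]
    - [0, 0, 0.7, 0, 0, 0, -1]
    - [0, 0, 0.5, 0, 0, 0, -1]
    - [0, 0, 0.3, 0, 0, 0, -1]
    - [0, 0, 0.2, 0, 0, 0, -1]
    - [0, 0, 0.1, 0, 0, 0, -1]
    - [0, 0, 0.1, 0, 0, 0, -1]
    - [0, 0, 0.1, 0, 0, 0, -1]
    - [0, 0, 0, 0, 0, 0, -1]

```text
t: 5.92
tool_pos: [370.9, 371.4, 29.4]
orientation: [-3.141, 0.0, -0.241]
wrist_force: [0.1, -0.1, -2.3]
grip_width: 0.388
```

Call:
carry_out:
  commands:
    - [0, 0, 0.05, 0, 0, 0, -1]
    - [0, 0, 0.05, 0, 0, 0, -1]
    - [0, 0, 0.05, 0, 0, 0, -1]
    - [0, 0, 0, 0, 0, 0, -1]

```text
t: 6.25
tool_pos: [370.9, 371.4, 28.3]
orientation: [-3.141, -0.0, -0.241]
wrist_force: [-2.4, -1.8, 0.5]
grip_width: 0.388
```

Call:
carry_out:
  commands:
    - [0, 0, 0.03, 0, 0, 0, -1]
    - [0, 0, 0, 0, 0, 0, -0.15]
    - [0, 0, 0, 0, 0, 0, -0.1]
    - [0, 0, 0, 0, 0, 0, 0.1]
    - [0, 0, 0, 0, 0, 0, 0.4]
    - [0, 0, 0, 0, 0, 0, 0.4]
    - [0, 0, 0, 0, 0, 0, 0.4]
    - [0, 0, -1, 0, 0, 0, 0.4]
    - [0, 0, -2, 0, 0, 0, 0.4]
    - [0, 0, -3, 0, 0, 0, 0.4]
    - [0, 0, -3, 0, 0, 0, 0.4]
    - [0, 0, -3, 0, 0, 0, 0.4]

```text
t: 7.25
tool_pos: [370.9, 371.0, 149.7]
orientation: [-3.141, -0.0, -0.241]
wrist_force: [0.7, 0.8, 0.5]
grip_width: 0.706
```

```bash
python3 - <<'E'
from h import *
s=ctrl.read_state(); print(s['qpos'].round(3),s['tool_pos'].round(1),s['orientation'].round(3),s['wrist_force'].round(1),s['grip_width'])
for n in ['side','scene']:
    d=grab(n); P=pts(d); x,y,z=P[...,0],P[...,1],P[...,2]; g=d['frame'].max(2)
    m=(abs(x-372)<110)&(abs(y-367)<100)&(z>20)&(z<75)&(g<70); Q=P[m]; print(n,cv2.minAreaRect(Q[:,:2].astype(np.float32)),np.percentile(Q[:,2],[1,50,99]))
E
```

```text
[ 1.17  -0.157 -0.253  0.    -1.475  0.16 ] [370.9 371.  149.7] [-3.141 -0.    -0.241] [0.7 0.8 0.5] 0.7055969618714026
side ((375.3411560058594, 372.62689208984375), (34.23025131225586, 148.8898468017578), 76.06470489501953) [20.53977698 63.1678799  70.32701586]
scene ((390.80535888671875, 369.57452392578125), (34.258636474609375, 177.24253845214844), 75.04884338378906) [20.26768411 63.48796264 71.9692574 ]
```

The stapler stands upright on the pad (top z about 66–70). Now the flap: closed fingers tilted 45° forward go under the skirt at the front edge, then sweep around the hinge.

Call:
carry_out:
  commands:
    - [0, 0, -1, 0, 0, 0.06, -1]
    - [0, 0, -1, 0, 0, 0.117, -1]
    - [0, 0, -1, 0, 0, 0.12, -1]
    - [0, 0, -1, 0, 0, 0.12, -1]
    - [0, 0, -1, 0, 0, 0.12, -1]
    - [0, 0, -1, 0, 0, 0.12, -1]
    - [0, 0, 0, 0, 0, 0.12, -1]
    - [0, 0, 0, 0, 0, 0.12, -1]
    - [0, 0, 0, 0, 0, 0.12, -1]
    - [0, 0, 0, 0, 0, 0.12, -1]
    - [0, 0, 0, 0, 0, 0.12, -1]
    - [0, 0, 0, 0, 0, 0.11, -1]

```text
t: 8.35
tool_pos: [370.9, 371.1, 207.9]
orientation: [-3.141, 0.0, -1.614]
wrist_force: [0.8, 0.1, -0.4]
grip_width: 0.0
```

Call:
carry_out:
  commands:
    - [1.5, -0.2, 0, 0, 0, 0, -1]
    - [3, -0.4, 0, 0, 0, 0, -1]
    - [3.2, -0.4, 0, 0, 0, 0, -1]
    - [3.2, -0.5, 0, 0, 0, 0, -1]
    - [3.2, -0.5, 0, 0, 0, 0, -1]
    - [3.2, -0.5, 0, 0, 0, 0, -1]
    - [3.2, -0.5, 0, 0, 0, 0, -1]
    - [3.2, -0.5, 0, 0, 0, 0, -1]
    - [3.2, -0.5, 0, 0, 0, 0, -1]
    - [3.2, -0.5, 0, 0, 0, 0, -1]
    - [3.0, -0.5, 0, 0, 0, 0, -1]
    - [1.4, -0.2, 0, 0, 0, 0, -1]

```text
t: 9.35
tool_pos: [410.0, 21.8, 208.3]
orientation: [-3.14, 0.0, -1.61]
wrist_force: [0.8, 0.1, -0.0]
grip_width: -0.003
```

Call:
carry_out:
  commands:
    - [0, 0, 0, 0.06, 0, 0, -1]
    - [0, 0, 0, 0.12, 0, 0, -1]
    - [0, 0, 0, 0.12, 0, 0, -1]
    - [0, 0, 0, 0.12, 0, 0, -1]
    - [0, 0, 0, 0.12, 0, 0, -1]
    - [0, 0, 0, 0.12, 0, 0, -1]
    - [0, 0, 0, 0.12, 0, 0, -1]
    - [0, 0, 0, 0.005, 0, 0, -1]
    - [0, 0, 0, 0, 0, 0, -1]

```text
t: 10.1
tool_pos: [432.7, 26.0, 233.7]
orientation: [-2.416, -0.002, -1.607]
wrist_force: [0.4, 0.4, -0.9]
grip_width: -0.001
```

```bash
python3 - <<'E'
from h import *
s=ctrl.read_state(); print(s['qpos'].round(3),s['tool_pos'].round(1),s['orientation'].round(3),s['wrist_force'].round(1),s['grip_width'])
c30=np.radians(30)
for th in np.arange(.34,2.7,.2):
    a=c30-th; f=np.array([-np.cos(a),-np.sin(a)]); n=np.array([-np.sin(a),np.cos(a)]); S=130*f-22*n
    print(round(th,2),'S',(S+[568,153]).round(),'f',f.round(2))
E
```

```text
[ 1.047 -1.288 -1.081  0.636 -1.422 -1.064] [432.7  26.  233.7] [-2.416e+00 -2.000e-03 -1.607e+00] [ 0.4  0.4 -0.9] -0.0008167379795136988
0.34 S [444. 108.] f [-0.98 -0.18]
0.54 S [438. 133.] f [-1.    0.02]
0.74 S [436. 159.] f [-0.98  0.21]
0.94 S [440. 185.] f [-0.91  0.4 ]
1.14 S [449. 210.] f [-0.82  0.58]
1.34 S [463. 233.] f [-0.68  0.73]
1.54 S [481. 252.] f [-0.53  0.85]
1.74 S [502. 267.] f [-0.35  0.94]
1.94 S [526. 278.] f [-0.15  0.99]
2.14 S [552. 284.] f [0.05 1.  ]
2.34 S [578. 284.] f [0.24 0.97]
2.54 S [604. 280.] f [0.43 0.9 ]
```

The arm reaches its joint limits when tilted forward this close to the base. So I'll grip the bar from above and swing the flap up with the tool tilting back toward the robot.

Call:
carry_out:
  commands:
    - [0, 0, 0, -0.1, 0, 0, -0.2]
    - [0, 0, 0, -0.1, 0, 0, 0]
    - [0, 0, 0, -0.12, 0, 0, 0.2]
    - [0, 0, 0, -0.12, 0, 0, 0.2]
    - [0, 0, 0, -0.12, 0, 0, 0.2]
    - [0, 0, 0, -0.06, 0, 0, 0.2]
    - [0, -1.3, 0, 0, 0, 0, 0.2]
    - [0, -1.3, 0, 0, 0, 0, 0.2]
    - [0, 0, 0, 0, 0, 0, 0.2]

```text
t: 10.85
tool_pos: [459.2, 23.6, 235.1]
orientation: [-3.038, -0.003, -1.612]
wrist_force: [-0.6, 0.3, -0.6]
grip_width: 0.598
```

```bash
python3 - <<'E'
from h import *
T,s=toolT(); print(s['qpos'].round(3),s['tool_pos'].round(1),s['orientation'].round(3),s['grip_width'])
for n in ['scene','side']:
    d=dict(np.load(n+'0.npz')); P=pts(d); x,y,z=P[...,0],P[...,1],P[...,2]
    m=(z-(50.3+.189*x-.009*y)>24)&(x>440)&(x<480)&(abs(y-22)<60)&(z<185); Q=P[m]; print(n,len(Q),np.median(Q,0),cv2.minAreaRect(Q[:,:2].astype(np.float32)),np.percentile(Q,[3,97],axis=0).round())
    q=np.median(Q,0)-[0,0,5]; print('bar in tool',(np.linalg.inv(T)@np.r_[q,1]).round(1))
E
```

```text
[ 0.542 -0.444 -0.347  0.059 -1.582 -0.58 ] [459.2  23.6 235.1] [-3.038e+00 -3.000e-03 -1.612e+00] 0.5977162441325953
scene 146 [461.6912813   25.17157481 167.21536098] ((459.5816345214844, 23.797500610351562), (109.28500366210938, 15.465502738952637), 87.18840026855469) [[454. -26. 162.]
 [467.  76. 172.]]
bar in tool [-1.9  5.2 72.8  1. ]
side 160 [458.80249417  31.4143397  168.38175747] ((458.9627685546875, 24.50129508972168), (108.22399139404297, 11.613763809204102), 87.584228515625) [[452. -25. 164.]
 [465.  77. 171.]]
bar in tool [-8.   8.2 71.3  1. ]
```

Call:
carry_out:
  commands:
    - [0, 0.65, 0, 0, 0, 0, 0.2]
    - [0, 0, 1.5, 0, 0, 0, 0.2]
    - [0, 0, 2, 0, 0, 0, 0.2]
    - [0, 0, 2, 0, 0, 0, 0.2]
    - [0, 0, 1.5, 0, 0, 0, 0.2]
    - [0, 0, 1.0, 0, 0, 0, 0.2]
    - [0, 0, 0.5, 0, 0, 0, 0.2]
    - [0, 0, 0, 0, 0, 0, 0.2]
    - [0, 0, 0, 0, 0, 0, -0.3]
    - [0, 0, 0, 0, 0, 0, -0.6]
    - [0, 0, 0, 0, 0, 0, -1]
    - [0, 0, 0, 0, 0, 0, -1]
  force: 30

```text
t: 11.85
tool_pos: [459.7, 24.5, 150.6]
orientation: [-3.038, -0.003, -1.608]
wrist_force: [-10.6, 1.6, 2.7]
grip_width: 0.125
```

Call:
carry_out:
  commands:
    - [0, 0, 0, 0, 0, 0, -1]
    - [0, 0, 0, 0, 0, 0, -1]
    - [0, 0, 0, 0, 0, 0, -1]

```text
t: 12.1
tool_pos: [459.7, 24.5, 150.5]
orientation: [-3.038, -0.003, -1.608]
wrist_force: [-10.6, 1.3, 1.3]
grip_width: 0.126
```

```bash
python3 - <<'E'
from h import *
T,s=toolT(); print(s['qpos'].round(3),s['tool_pos'].round(1),s['orientation'].round(3),s['wrist_force'].round(1),s['grip_width'])
# arc plan: rotate tool about hinge by dth per row, tool tilts with it
th=-(0.10); hx=np.array([568,0,153.]); 
R=T[:3,:3]; p=T[:3,3]; 
ax=np.array([0.037,1,0])/np.hypot(1,.037); rot=Ro.from_rotvec(0.1*ax)   # rotate about +y: -x -> +z  (opens)
hp=np.array([568,18,153.])
p2=hp+rot.apply(p-hp); print('shift tool mm',R.T@(p2-p),'rotvec tool',R.T@(0.1*ax))
E
```

```text
[ 0.543 -0.451 -0.506  0.06  -1.432 -0.586] [459.7  24.5 150.5] [-3.038e+00 -3.000e-03 -1.608e+00] [-10.6   1.3   1.3] 0.12550313304201186
shift tool mm [  0.03032252  -1.4083548  -10.75237202] rotvec tool [-9.99995858e-02  3.13920824e-05 -2.86118288e-04]
```

Call:
carry_out:
  commands:
    - [0, 0.2, 0, 0, 0, 0, -1]
    - [0, 0, 0, 0, 0, 0, -1]
    - [0, -0.07, -0.54, -0.05, 0, 0, -1]
    - [0, -0.14, -1.09, -0.1, 0, 0, -1]
    - [0, -0.14, -1.09, -0.1, 0, 0, -1]
    - [0, -0.14, -1.09, -0.1, 0, 0, -1]
    - [0, 0, 0, 0, 0, 0, -1]

```text
t: 12.68
tool_pos: [464.9, 24.2, 186.7]
orientation: [2.883, -0.006, -1.609]
wrist_force: [-10.9, 1.8, 4.4]
grip_width: 0.122
```

```bash
python3 - <<'E'
from h import *
T,s=toolT(); print(s['qpos'].round(3),s['tool_pos'].round(1),s['orientation'].round(3),s['wrist_force'].round(1),s['grip_width'])
d=grab('side'); P=pts(d)
cv2.imwrite('pics/c4.png',cv2.resize(d['frame'][110:310,220:440],None,fx=3,fy=3))
E
```

```text
[ 0.402 -0.081 -0.099 -0.106 -1.79  -0.451] [464.9  24.2 186.7] [ 2.883 -0.006 -1.609] [-10.9   1.8   4.4] 0.12247776714209575
```

View pics/c4.png

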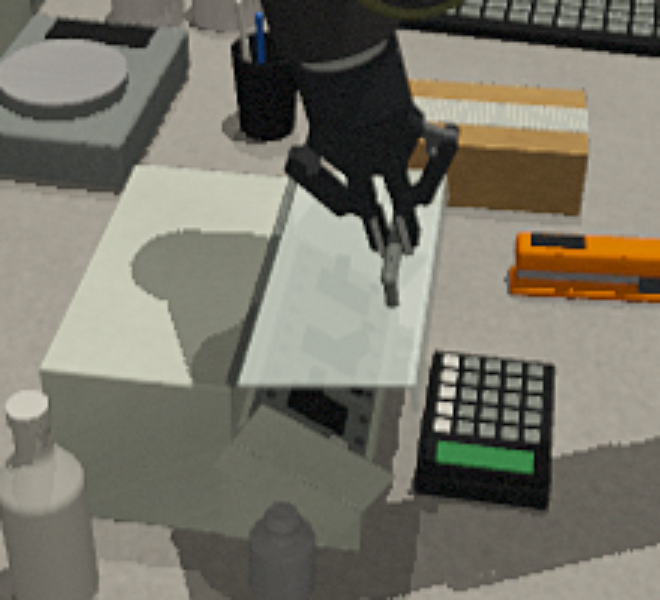

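The flap follows the grip (crop: bar at (392,275), flap lifted). I'll keep swinging.

Call:
carry_out:
  commands:
    - [0, -0.07, -0.54, -0.05, 0, 0, -1]
    - [0, -0.14, -1.09, -0.1, 0, 0, -1]
    - [0, -0.14, -1.09, -0.1, 0, 0, -1]
    - [0, -0.14, -1.09, -0.1, 0, 0, -1]
    - [0, -0.14, -1.09, -0.1, 0, 0, -1]
    - [0, -0.14, -1.09, -0.1, 0, 0, -1]
    - [0, 0, 0, 0, 0, 0, -1]

```text
t: 13.32
tool_pos: [497.6, 22.5, 235.6]
orientation: [2.324, -0.007, -1.605]
wrist_force: [-10.6, -1.6, 7.8]
grip_width: 0.121
```

```bash
python3 - <<'E'
from h import *
T,s=toolT(); print(s['qpos'].round(3),s['tool_pos'].round(1),s['orientation'].round(3),s['wrist_force'].round(1),s['grip_width'])
E
```

```text
[ 0.272  0.45   0.486 -0.316 -2.376 -0.449] [497.6  22.5 235.6] [ 2.324 -0.007 -1.605] [-10.6  -1.6   7.8] 0.12096782955378854
```

Call:
carry_out:
  commands:
    - [0, -0.14, -1.09, -0.1, 0, 0, -1]
    - [0, -0.14, -1.09, -0.1, 0, 0, -1]
    - [0, -0.14, -1.09, -0.1, 0, 0, -1]
    - [0, 0, 0, 0, 0, 0, -1]
    - [0, 0, 0, 0, 0, 0, -0.5]
    - [0, 0, 0, 0, 0, 0, 0]
    - [0, 0, 0, 0, 0, 0, 0.1]
    - [0, 0, 0, 0, 0, 0, 0.1]
    - [0, 0, -1, 0, 0, 0, 0.1]
    - [0, 0, -2, 0, 0, 0, 0.1]
    - [0, 0, -2, 0, 0, 0, 0.1]
    - [0, 0, -1, 0, 0, 0, 0.1]

```text
t: 14.32
tool_pos: [569.8, 20.1, 273.4]
orientation: [2.067, -0.001, -1.61]
wrist_force: [-0.0, -0.2, 0.1]
grip_width: 0.55
```

```bash
python3 - <<'E'
from h import *
T,s=toolT(); print(s['qpos'].round(3),s['tool_pos'].round(1),s['orientation'].round(3),s['wrist_force'].round(1),s['grip_width'])
print(T.round(3))
d=grab('side'); P=pts(d)
cv2.imwrite('pics/c5.png',cv2.resize(d['frame'][80:300,200:440],None,fx=3,fy=2.7))
E
```

```text
[ 0.188  0.835  1.079 -0.659 -2.813 -0.743] [569.8  20.1 273.4] [ 2.067e+00 -1.000e-03 -1.610e+00] [-0.  -0.2  0.1] 0.5503693578434627
[[-3.90000e-02 -4.76000e-01 -8.79000e-01  5.69805e+02]
 [-9.99000e-01  2.00000e-02  3.40000e-02  2.00810e+01]
 [ 1.00000e-03  8.79000e-01 -4.76000e-01  2.73402e+02]
 [ 0.00000e+00  0.00000e+00  0.00000e+00  1.00000e+00]]
```

View pics/c5.png

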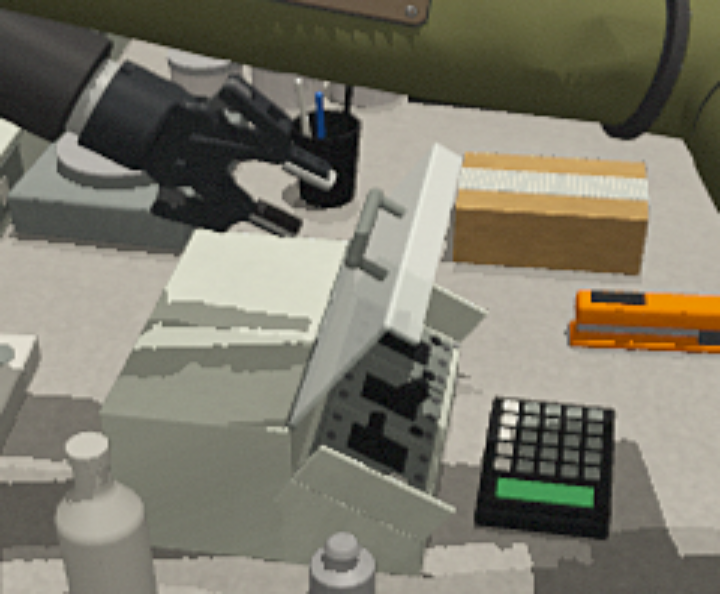

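Call:
carry_out:
  commands:
    - [0, 2.64, -1.43, 0, 0, 0, -1]
    - [0, 2.64, -1.43, 0.05, 0, 0, -1]
    - [0, 2.64, -1.43, 0.1, 0, 0, -1]
    - [0, 2, -2, 0.12, 0, 0, -1]
    - [0, 0, 0, 0.12, 0, 0, -1]
    - [0, 0, 0, 0.12, 0, 0, -1]
    - [0, 0, 0, 0.12, 0, 0, -1]
    - [0, 0, 0, 0.12, 0, 0, -1]
    - [0, 0, 0, 0.12, 0, 0, -1]
    - [0, 0, 0, 0.12, 0, 0, -1]
    - [0, 0, 0, 0.08, 0, 0, -1]
    - [0, 0, 0, 0, 0, 0, -1]

```text
t: 15.37
tool_pos: [552.1, 18.1, 377.8]
orientation: [-3.124, -0.004, -1.605]
wrist_force: [-0.5, 0.2, 0.8]
grip_width: -0.003
```

```bash
python3 - <<'E'
from h import *
T,s=toolT(); print(s['qpos'].round(3),s['tool_pos'].round(1),s['orientation'].round(3),s['wrist_force'].round(1),s['grip_width'])
E
```

```text
[ 0.404 -0.036  0.276  0.011 -1.868 -0.435] [552.1  18.1 377.8] [-3.124 -0.004 -1.605] [-0.5  0.2  0.8] -0.003217874456812118
```

Call:
carry_out:
  commands:
    - [0, 2.5, 0, 0, 0, 0, -1]
    - [0, 3.5, 0, 0, 0, 0, -1]
    - [0, 3.5, 0, 0, 0, 0, -1]
    - [0, 2.7, 0, 0, 0, 0, -1]
    - [0, 0, 2, 0, 0, 0, -1]
    - [0, 0, 3.5, 0, 0, 0, -1]
    - [0, 0, 3.5, 0, 0, 0, -1]
    - [0, 0, 3.5, 0, 0, 0, -1]
    - [0, 0, 1.8, 0, 0, 0, -1]
    - [0, 0, 0, 0, 0, 0, -1]
    - [0, -1.0, 0, 0, 0, 0, -1]
    - [0, -1.5, 0, 0, 0, 0, -1]

```text
t: 16.37
tool_pos: [459.6, 22.1, 233.2]
orientation: [-3.131, -0.004, -1.606]
wrist_force: [0.3, -0.6, 0.8]
grip_width: -0.005
```

Call:
carry_out:
  commands:
    - [0, -1.5, 0, 0, 0, 0, -1]
    - [0, -1.5, 0, 0, 0, 0, -1]
    - [0, -1.5, 0, 0, 0, 0, -1]
    - [0, -1.5, 0, 0, 0, 0, -1]
    - [0, -1.5, 0, 0, 0, 0, -1]
    - [0, -1.2, 0, 0, 0, 0, -1]
    - [0, -1.2, 0, 0, 0, 0, -1]
    - [0, -1.2, 0, 0, 0, 0, -1]
    - [0, -1.0, 0, 0, 0, 0, -1]
    - [0, -0.8, 0, 0, 0, 0, -1]
    - [0, -0.6, 0, 0, 0, 0, -1]
    - [0, 0, 0, 0, 0, 0, -1]

```text
t: 17.37
tool_pos: [593.1, 16.8, 236.6]
orientation: [-3.135, -0.005, -1.607]
wrist_force: [-16.6, 2.3, 12.2]
grip_width: 0.001
```

The force rose to 17 N at the expected x, so the flap is at its stop. I'll back off and look at the panel.

Call:
carry_out:
  commands:
    - [0, 0.5, 0, 0, 0, 0, -1]
    - [0, 2, 0, 0, 0, 0, -1]
    - [0, 3, 0, 0, 0, 0, -1]
    - [0, 3, 0, 0, 0, 0, -1]
    - [0, 3, -1, 0, 0, 0, -1]
    - [0, 2.5, -2, 0, 0, 0, -1]
    - [0, 0, -2, 0, 0, 0, -1]
    - [0, 0, 0, 0, 0, 0, -1]
    - [0, 0, 0, 0, 0, 0, -1]

```text
t: 18.12
tool_pos: [454.3, 23.0, 283.6]
orientation: [-3.13, -0.002, -1.607]
wrist_force: [0.5, 0.6, -0.9]
grip_width: 0.001
```

```bash
python3 - <<'E'
from h import *
d=grab('wrist'); np.savez('w1.npz',**{k:np.array(v) for k,v in d.items()}); cv2.imwrite('pics/w1.png',d['frame'])
d=grab('side'); np.savez('s1.npz',**{k:np.array(v) for k,v in d.items()})
P=pts(d); x,y,z=P[...,0],P[...,1],P[...,2]; m=(x>570)&(x<660)&(z>165)&(z<290)&(abs(y-15)<140); Q=P[m]; print(len(Q)); 
for k in range(165,290,15):
    q=Q[(Q[:,2]>k)&(Q[:,2]<k+15)]; print(k,len(q),np.percentile(q[:,0],[10,50,90]).round() if len(q) else '')
print(ctrl.read_state()['tool_pos'])
E
```

```text
3032
165 377 [573. 579. 584.]
180 413 [581. 587. 593.]
195 412 [589. 595. 601.]
210 422 [598. 604. 610.]
225 457 [606. 612. 619.]
240 275 [613. 619. 626.]
255 218 [625. 631. 636.]
270 458 [609. 617. 626.]
285 0 
[454.15202401  22.97193843 280.95120919]
```

View pics/w1.png

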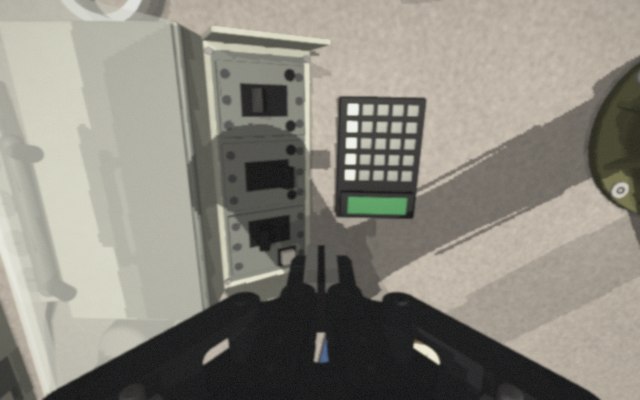

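Three breakers show: plain ones at (265,100) and (265,175), each with two round dials, and at (268,235) the one with the square button at (287,255). That last one fits the earth-leakage breaker. Moving the camera over it for an enlarged check and measurement.

Call:
carry_out:
  commands:
    - [-2, 0, 0, 0, 0, 0, -1]
    - [-3.3, 0, 0, 0, 0, 0, -1]
    - [-3.3, 0, 0, 0, 0, 0, -1]
    - [-2, 0, 0, 0, 0, 0, -1]
    - [0, 0, 0, 0, 0, 0, -1]
    - [0, 0, 0, 0, 0, 0, -1]

```text
t: 18.72
tool_pos: [458.0, 129.5, 279.4]
orientation: [-3.136, -0.005, -1.606]
wrist_force: [-0.5, -0.5, -0.2]
grip_width: 0.002
```

```bash
python3 - <<'E'
from h import *
d=grab('wrist'); np.savez('w2.npz',**{k:np.array(v) for k,v in d.items()}); P=pts(d)
u0,v0=proj(d,[515,96,72]); print(u0,v0)
u0=int(u0);v0=int(v0); a=max(0,v0-75);b=max(0,u0-100)
cv2.imwrite('pics/w2.png',cv2.resize(d['frame'][a:a+150,b:b+200],None,fx=4,fy=4)); print('crop origin',b,a)
E
```

```text
267.39332358812004 145.4280098210127
crop origin 167 70
```

View pics/w2.png

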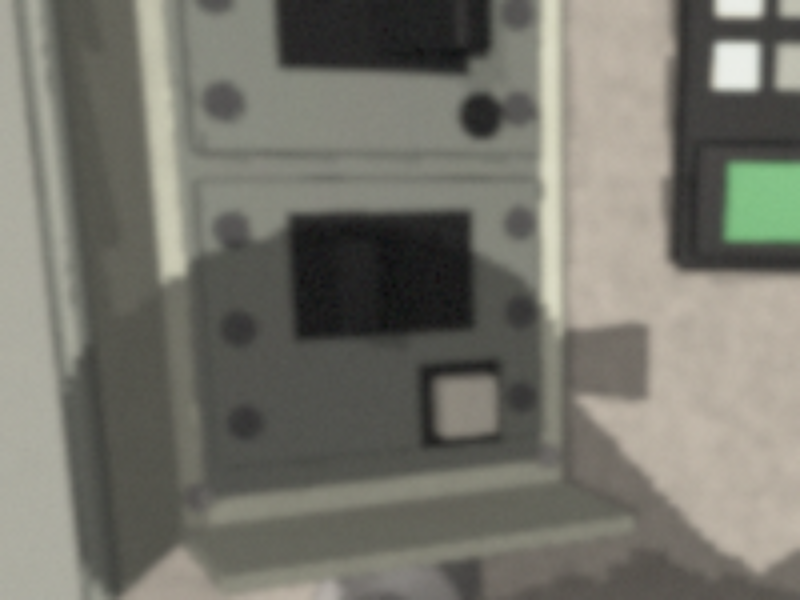

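Confirmed: the square off-white button at crop (467,405) in a black surround, with the lever in the black window at (383,275), and this nose carries no round dials. This is the left place (+y).

```bash
python3 - <<'E'
from h import *
d=dict(np.load('w2.npz')); P=pts(d); f=d['frame']
b=np.nanmedian(P[167:176,280:288].reshape(-1,3),0); print('button depth',b.round(1))
yaw=-.037; X=np.array([np.cos(yaw),np.sin(yaw),0]);Y=np.array([-np.sin(yaw),np.cos(yaw),0]);Z=np.array([0,0,1.])
U=X*np.cos(np.pi/6)+Z*.5; N=-.5*X+Z*np.cos(np.pi/6)
O=np.array([598,17,0.])
def tb(p): q=p-O; return np.array([q@X,q@Y,q@Z])
print('button in board',tb(b).round(1))
# nose plane points: check panel-normal offset
q0=O-125*X+45*Z
for c in [(225,127),(226,152),(228,175),(297,125),(297,148)]:
    v,u=int(c[1]),int(c[0]); p=np.nanmedian(P[v-1:v+2,u-1:u+2].reshape(-1,3),0); print(c,p.round(1),'N off',((p-q0)@N).round(1),'U',((p-q0)@U).round(1))
print('button N,U',(b-q0)@N,(b-q0)@U)
piv=b-(9+12)*N+20*U-36*Y; print('pivot from button',piv.round(1),tb(piv).round(1))
tip=piv+42*(np.cos(np.radians(24)-.02)*N+np.sin(np.radians(24)-.02)*U); print('tip exp',tip.round(1),'pix',proj(d,tip))
u,v=map(int,proj(d,tip)); print('depth at tip',P[v,u].round(1))
print('btn pix',proj(d,b))
k=(P[...,2]>85)&(P[...,2]<130)&(P[...,0]>480)&(P[...,0]<560)&(P[...,1]>-130)&(P[...,1]<140)&(f.max(2)<60)
n,l,st,c=cv2.connectedComponentsWithStats(k.astype(np.uint8))
for i in range(1,n):
    if st[i,4]>30: print(st[i],P[l==i].mean(0).round(1),np.percentile(P[l==i],95,axis=0).round(1))
E
```

```text
button depth [498.8 123.4  77.7]
button in board [-103.1  102.6   77.7]
(225, 127) [550.3  73.7  99.6] N off 9.7 U 92.4
(226, 152) [552.1  98.   99.7] N off 9.3 U 93.3
(228, 175) [553.1 121.4  99.7] N off 9.2 U 93.4
(297, 125) [482.8  76.3  60.6] N off 9.6 U 14.5
(297, 148) [484.2 101.3  60. ] N off 8.9 U 14.6
button N,U 17.393104062371272 35.329350831025366
pivot from button [525.2  86.4  69.5] [-75.3  66.6  69.5]
tip exp [520.   86.6 111.2] pix [np.float64(254.6053186659704), np.float64(140.55659078060648)]
depth at tip [520.7  86.1 110.6]
btn pix [np.float64(283.50203537269846), np.float64(170.9691982350103)]
[236  52  17  35 457] [529.5  20.5  88.5] [534.8  34.   91.5]
[263  56  26  28 651] [497.1  22.8  92.8] [508.5  33.6  98.1]
[239 124  25  31 693] [526.1  86.3  99.5] [538.2  99.1 111.5]
[223 149   7   7  36] [551.8  97.8  99.6] [554.  100.3 101.1]
```

Call:
carry_out:
  commands:
    - [0.6, -1.2, 3, 0, 0, 0, -1]
    - [0, 0, 3.5, 0, 0, 0, -1]
    - [0, 0, 3.5, 0, 0, 0, -1]
    - [0, 0, 0, 0.1, 0, 0, -1]
    - [0, 0, 0, 0.1, 0, 0, -1]
    - [0, 0, 0, 0.1, 0, 0, -1]
    - [0, 0, 0, 0.1, 0, 0, -1]
    - [0, 0, 0, 0.1, 0, 0, -1]
    - [0, 0, 0, 0.02, 0, 0, -1]
    - [0, 0, 0, 0, 0, 0, -1]

```text
t: 19.6
tool_pos: [469.9, 121.1, 179.6]
orientation: [-2.613, -0.004, -1.607]
wrist_force: [0.2, -0.1, 0.2]
grip_width: 0.001
```

```bash
python3 - <<'E'
from h import *
T,s=toolT(); print(s['qpos'].round(3),s['tool_pos'].round(1),s['orientation'].round(3),s['wrist_force'].round(1)); print(T.round(3))
print('button in tool',(np.linalg.inv(T)@[498.8,123.4,77.7,1]).round(1))
E
```

```text
[ 0.985 -0.798 -0.877  0.475 -1.237 -1.12 ] [469.9 121.1 179.6] [-2.613 -0.004 -1.607] [ 0.2 -0.1  0.2]
[[-3.60000e-02 -8.63000e-01  5.04000e-01  4.69919e+02]
 [-9.99000e-01  2.90000e-02 -2.20000e-02  1.21058e+02]
 [ 4.00000e-03 -5.04000e-01 -8.64000e-01  1.79591e+02]
 [ 0.00000e+00  0.00000e+00  0.00000e+00  1.00000e+00]]
button in tool [ -3.8  26.5 102.5   1. ]
```

Call:
carry_out:
  commands:
    - [-0.4, 1.35, 0, 0, 0, 0, -1]
    - [0, 1.3, 1, 0, 0, 0, -1]
    - [0, 0, 2, 0, 0, 0, -1]
    - [0, 0, 2, 0, 0, 0, -1]
    - [0, 0, 2, 0, 0, 0, -1]
    - [0, 0, 1.5, 0, 0, 0, -1]
    - [0, 0, 1.0, 0, 0, 0, -1]
    - [0, 0, 0, 0, 0, 0, -1]
    - [0, 0, 0, 0, 0, 0, -1]

```text
t: 20.35
tool_pos: [496.6, 124.1, 86.3]
orientation: [-2.614, -0.004, -1.611]
wrist_force: [0.4, -1.1, 0.1]
grip_width: -0.001
```

```bash
python3 - <<'E'
from h import *
T,s=toolT(); print(s['qpos'].round(3),s['tool_pos'].round(1),s['orientation'].round(3),s['wrist_force'].round(1))
print('button in tool',(np.linalg.inv(T)@[498.8,123.4,77.7,1]).round(1))
E
```

```text
[ 0.904 -0.678 -0.993  0.51  -0.994 -1.169] [496.6 124.1  86.3] [-2.614 -0.004 -1.611] [ 0.4 -1.1  0.1]
button in tool [0.6 2.4 8.6 1. ]
```

Call:
carry_out:
  commands:
    - [0, 0.2, 0.4, 0, 0, 0, -1]
    - [0, 0, 0.4, 0, 0, 0, -1]
    - [0, 0, 0.2, 0, 0, 0, -1]
    - [0, 0, 0.2, 0, 0, 0, -1]
    - [0, 0, 0.1, 0, 0, 0, -1]
    - [0, 0, 0, 0, 0, 0, -1]
    - [0, 0, 0, 0, 0, 0, -1]
    - [0, 0, 0, 0, 0, 0, -1]

```text
t: 21.02
tool_pos: [500.7, 124.7, 73.4]
orientation: [-2.613, -0.003, -1.608]
wrist_force: [-0.4, -0.1, -0.3]
grip_width: 0.001
```

```bash
python3 - <<'E'
from h import *
T,s=toolT(); print(s['tool_pos'].round(1),s['wrist_force'].round(1))
print('button in tool',(np.linalg.inv(T)@[498.8,123.4,77.7,1]).round(1))
d=grab('wrist');P=pts(d)
for n,tip in [('up',[520,86.6,111.2]),('down',[491,87.7,94])]:
    u,v=map(int,proj(d,tip)); print(n,u,v,P[v,u].round(1) if 0<=v<400 and 0<=u<640 else 'out')
d=grab('side');P=pts(d)
for n,tip in [('up',[520,86.6,111.2]),('down',[491,87.7,94])]:
    u,v=map(int,proj(d,tip)); print('side',n,u,v,P[v,u].round(1))
E
```

```text
[500.7 124.7  73.4] [-0.4 -0.1 -0.3]
button in tool [ 1.4 -0.6 -4.6  1. ]
up 225 200 [520.5  86.6 110.8]
down 311 200 [504.8  94.5  72.7]
side up 325 235 [520.6  82.6 108.7]
side down 337 242 [489.8 128.7 133. ]
```

Call:
carry_out:
  commands:
    - [0, 0, 0.1, 0, 0, 0, -1]
    - [0, 0, 0.1, 0, 0, 0, -1]
    - [0, 0, 0, 0, 0, 0, -1]

```text
t: 21.37
tool_pos: [501.8, 124.7, 71.8]
orientation: [-2.613, -0.003, -1.608]
wrist_force: [-4.8, -0.0, 3.5]
grip_width: -0.002
```

```bash
python3 - <<'E'
from h import *
T,s=toolT(); print(s['tool_pos'].round(1),s['wrist_force'].round(1))
d=grab('wrist');P=pts(d); cv2.imwrite('pics/w3.png',cv2.resize(d['frame'][100:350,150:450],None,fx=2.6,fy=2.4))
u,v=map(int,proj(d,[520,86.6,111.2])); print(P[v,u].round(1)); print('btn pix',proj(d,[498.8,123.4,77.7]))
E
```

```text
[501.8 124.7  71.8] [-4.8 -0.   3.5]
[541.3  93.6  92.6]
btn pix [np.float64(318.68960862595503), np.float64(264.2851612409698)]
```

View pics/w3.png

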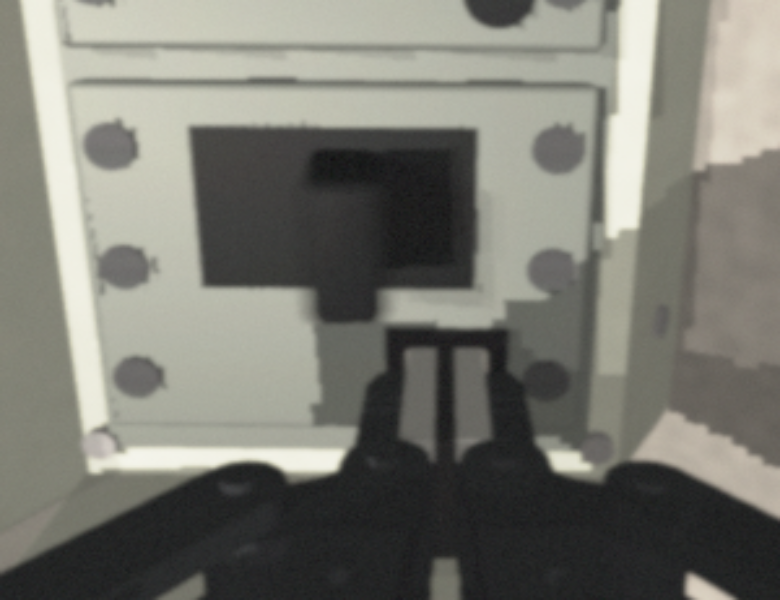

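The wrist view shows the fingers on the button surround at (447,350) and the lever window at (330,220). Force is about 6 N and the lever has left its upper position. I'll hold, back off and verify.

Call:
carry_out:
  commands:
    - [0, 0, 0, 0, 0, 0, -1]
    - [0, 0, 0, 0, 0, 0, -1]
    - [0, 0, 0, 0, 0, 0, -1]
    - [0, 0, 0, 0, 0, 0, -1]
    - [0, 0, -0.5, 0, 0, 0, -1]
    - [0, 0, -1, 0, 0, 0, -1]
    - [0, 0, -1.5, 0, 0, 0, -1]
    - [0, 0, -2, 0, 0, 0, -1]
    - [0, 0, -1, 0, 0, 0, -1]
    - [0, 0, 0, 0, 0, 0, -1]

```text
t: 22.25
tool_pos: [471.6, 126.9, 126.3]
orientation: [-2.61, 0.0, -1.607]
wrist_force: [0.3, -0.2, 0.1]
grip_width: -0.001
```

```bash
cat > lev.py <<'E'
from h import *
T,s=toolT(); print(s['qpos'].round(3),s['tool_pos'].round(1),s['orientation'].round(3),s['wrist_force'].round(1))
d=grab('wrist');P=pts(d); f=d['frame']
k=(P[...,2]>80)&(P[...,2]<130)&(P[...,0]>470)&(P[...,0]<560)&(P[...,1]>-130)&(P[...,1]<112)&(f.max(2)<75)
n,l,st,c=cv2.connectedComponentsWithStats(k.astype(np.uint8))
for i in range(1,n):
    if st[i,4]>150:
        Q=P[l==i]; h=Q[Q[:,2]>np.percentile(Q[:,2],80)]; print(st[i],Q.mean(0).round(1),'hi',h.mean(0).round(1),np.percentile(Q,[3,97],axis=0).round(1).tolist())
for n,p in [('up',[520,86.6,111.2]),('down',[491,87.7,94])]:
    u,v=map(int,proj(d,p)); print(n,u,v,P[v,u].round(1) if 0<=v<400 and 0<=u<640 else 'out')
E
python3 lev.py
```

```text
[ 0.984 -0.792 -0.977  0.496 -1.138 -1.175] [471.6 126.9 126.3] [-2.61   0.    -1.607] [ 0.3 -0.2  0.1]
[ 250   18   78   60 4098] [511.   21.9  89.1] hi [491.2  23.   96.5] [[485.5, 7.5, 81.0], [533.9, 34.7, 98.0]]
[ 256  138   72   51 3075] [513.9  86.8  88.7] hi [493.7  87.6  95.8] [[488.1, 73.5, 80.8], [536.8, 100.5, 97.3]]
up 257 167 [538.   90.4  91.9]
down 317 168 [490.9  87.7  94.3]
```

The lever is down (tip measured at (491,88,94), as predicted). Next I bring the tool vertical and place it downhill of the lever.

Call:
carry_out:
  commands:
    - [0, 0, 0, -0.1, 0, 0, -1]
    - [0, 0, 0, -0.11, 0, 0, -1]
    - [0, 0, 0, -0.11, 0, 0, -1]
    - [0, 0, 0, -0.11, 0, 0, -1]
    - [0, 0, 0, -0.1, 0, 0, -1]
    - [1.9, 0.2, 0, 0, 0, 0, -1]
    - [1.9, 0.2, 0, 0, 0, 0, -1]
    - [0, 0, 0, 0, 0, 0, -1]
    - [0, 0, 1.5, 0, 0, 0, -1]
    - [0, 0, 1.5, 0, 0, 0, -1]
    - [0, 0, 1, 0, 0, 0, -1]
    - [0, 0, 0, 0, 0, 0, -1]

```text
t: 23.3
tool_pos: [464.5, 87.3, 80.3]
orientation: [3.136, -0.005, -1.609]
wrist_force: [0.4, 0.1, -0.0]
grip_width: 0.003
```

```bash
python3 lev.py
```

```text
[ 0.615 -0.272 -0.477  0.    -1.374 -0.653] [464.5  87.3  80.3] [ 3.136 -0.005 -1.609] [ 0.4  0.1 -0. ]
[ 127   88  137   80 8663] [513.9  21.2  88.7] hi [492.5  22.1  95.9] [[486.5, 7.2, 81.0], [534.9, 35.0, 97.6]]
[ 150  235  156   80 7488] [510.5  84.5  92.6] hi [483.3  80.1 112.4] [[472.5, 72.9, 80.9], [538.1, 100.9, 127.9]]
[102 252  23  18 270] [551.   73.8  99.7] hi [552.7  73.7 101.3] [[547.9, 70.3, 97.7], [553.9, 77.4, 101.9]]
[113 301  21  18 255] [552.   97.7  99.7] hi [553.9  97.6 101.2] [[549.0, 94.1, 97.8], [555.2, 101.4, 101.8]]
up 180 300 [532.4 101.7  87.4]
down 260 277 [491.3  87.2  94. ]
```

Call:
carry_out:
  commands:
    - [0.1, -0.4, 0.35, 0, 0, 0, -1]
    - [0, -0.5, 0, 0, 0, 0, -1]
    - [0, -0.5, 0, 0, 0, 0, -1]
    - [0, -0.4, -0.2, 0, 0, 0, -1]
    - [0, -0.4, -0.2, 0, 0, 0, -1]
    - [0, -0.4, -0.2, 0, 0, 0, -1]
    - [0, -0.4, -0.25, 0, 0, 0, -1]
    - [0, -0.4, -0.25, 0, 0, 0, -1]
    - [0, -0.4, -0.25, 0, 0, 0, -1]
    - [0, -0.3, -0.2, 0, 0, 0, -1]
    - [0, 0, 0, 0, 0, 0, -1]
    - [0, 0, 0, 0, 0, 0, -1]

```text
t: 24.35
tool_pos: [504.9, 86.0, 97.6]
orientation: [3.135, -0.003, -1.607]
wrist_force: [-23.2, 4.0, 16.1]
grip_width: -0.0
```

```bash
python3 lev.py|head -4
```

```text
[ 5.610e-01 -1.660e-01 -3.550e-01 -1.000e-03 -1.389e+00 -5.980e-01] [504.9  86.   97.6] [ 3.135e+00 -3.000e-03 -1.607e+00] [-23.2   4.   16.1]
[ 243   90  116   72 6660] [512.9  21.2  88.9] hi [493.1  22.2  96.2] [[487.6, 7.3, 81.0], [534.8, 34.7, 97.8]]
[ 250  222   56   78 3037] [525.8  81.6 100.7] hi [519.1  81.9 116.3] [[512.7, 72.0, 82.3], [538.7, 99.1, 124.2]]
[318 245   7  32 208] [504.   75.4 117.4] hi [503.9  75.5 127.9] [[502.7, 74.8, 102.7], [505.2, 76.0, 129.6]]
```

Force is 23 N at about the expected stop position. Backing off to see whether it latched.

Call:
carry_out:
  commands:
    - [0, 0.3, 0, 0, 0, 0, -1]
    - [0, 0.7, 0, 0, 0, 0, -1]
    - [0, 1.5, 0, 0, 0, 0, -1]
    - [0, 2, -1, 0, 0, 0, -1]
    - [0, 1, -2, 0, 0, 0, -1]
    - [0, 0, -2, 0, 0, 0, -1]
    - [0, 0, 0, 0, 0, 0, -1]

```text
t: 24.98
tool_pos: [454.0, 88.3, 150.9]
orientation: [-3.135, 0.0, -1.607]
wrist_force: [-0.3, -0.6, 0.5]
grip_width: 0.001
```

```bash
python3 lev.py
```

```text
[ 0.634 -0.342 -0.403  0.004 -1.504 -0.671] [454.   88.3 150.9] [-3.135  0.    -1.607] [-0.3 -0.6  0.5]
[169   0  47  10 277] [521.  -42.7  85.3] hi [529.5 -42.3  90.2] [[512.2, -44.6, 80.4], [531.8, -41.0, 91.5]]
[ 180   93   87   53 3741] [513.   21.5  88.8] hi [492.4  22.3  96.1] [[486.5, 7.6, 80.8], [534.5, 35.1, 97.8]]
[ 191  194   43   55 1895] [523.7  83.9  98.5] hi [520.2  86.6 111. ] [[513.7, 71.9, 81.4], [538.4, 99.4, 111.5]]
up 211 231 [520.6  86.7 110.7]
down 264 221 [496.6  97.   67.6]
```

The lever is latched up (tip at (520,87,111), the same as at the start) and the down lever of the middle breaker is unchanged. Now I go behind the flap to shut it.

Call:
carry_out:
  commands:
    - [0, 0, -2.5, 0, 0, 0, -1]
    - [0, 0, -4, 0, 0, 0, -1]
    - [0, 0, -4, 0, 0, 0, -1]
    - [0, 0, -4, 0, 0, 0, -1]
    - [0, 0, -3.5, 0, 0, 0, -1]
    - [1.0, -3.3, -1, 0, 0, 0, -1]
    - [1.0, -3.5, 0, 0, 0, 0, -1]
    - [1.0, -3.5, 0, 0, 0, 0, -1]
    - [1.0, -3.5, 0, 0, 0, 0, -1]
    - [1.0, -3.5, 0, 0, 0, 0, -1]
    - [1.0, -3.5, 0, 0, 0, 0, -1]
    - [0.5, -2.5, 0, 0, 0, 0, -1]

```text
t: 26.03
tool_pos: [685.3, 13.0, 332.7]
orientation: [3.138, -0.004, -1.61]
wrist_force: [1.0, 0.3, 0.6]
grip_width: -0.001
```

Call:
carry_out:
  commands:
    - [0, 0, 0, 0, 0, 0, -1]
    - [0, 0, 2.5, 0, 0, 0, -1]
    - [0, 0, 3, 0, 0, 0, -1]
    - [0, 0, 3, 0, 0, 0, -1]
    - [0, 0, 2.5, 0, 0, 0, -1]
    - [0, 0, 1.5, 0, 0, 0, -1]
    - [0, 0, 0, 0, 0, 0, -1]
    - [0, 0, 0, 0, 0, 0, -1]

```text
t: 26.7
tool_pos: [682.4, 14.0, 209.5]
orientation: [3.138, -0.004, -1.608]
wrist_force: [-0.1, -0.0, 1.0]
grip_width: -0.003
```

Call:
carry_out:
  commands:
    - [0, 0.8, 0, 0, 0, 0, -1]
    - [0, 1.0, 0, 0, 0, 0, -1]
    - [0, 1.2, -0.5, 0, 0, 0, -1]
    - [0, 1.4, -0.7, 0, 0, 0, -1]
    - [0, 1.4, -0.7, 0, 0, 0, -1]
    - [0, 1.4, -0.6, 0, 0, 0, -1]
    - [0, 1.4, -0.5, 0, 0, 0, -1]
    - [0, 1.4, 0, 0, 0, 0, -1]
    - [0, 1.4, 0, 0, 0, 0, -1]
    - [0, 1.4, 0, 0, 0, 0, -1]
    - [0, 1.4, 0, 0, 0, 0, -1]
    - [0, 1.4, 0, 0, 0, 0, -1]

```text
t: 27.7
tool_pos: [527.0, 20.2, 243.3]
orientation: [-3.139, -0.002, -1.608]
wrist_force: [0.8, 0.3, 0.1]
grip_width: -0.001
```

Call:
carry_out:
  commands:
    - [0, 1.4, 0, 0, 0, 0, -1]
    - [0, 0.8, 0, 0, 0, 0, -1]
    - [0, 0, 0, 0, 0, 0, -1]

```text
t: 27.95
tool_pos: [504.6, 21.0, 243.4]
orientation: [-3.139, -0.001, -1.608]
wrist_force: [1.1, 0.6, 0.2]
grip_width: -0.001
```

```bash
cat > flap.py <<'E'
from h import *
T,s=toolT(); print(s['tool_pos'].round(1),s['wrist_force'].round(1))
d=grab('side');P=pts(d); f=P[(d['frame'].max(2)>90)].reshape(-1,3)
f=f[(f[:,0]>430)&(f[:,0]<555)&(f[:,1]>60)&(f[:,1]<140)&(f[:,2]>70)]
for x in range(435,560,15):
    q=f[abs(f[:,0]-x)<7]; print(x,len(q),np.percentile(q[:,2],[10,50,90]).round() if len(q) else '')
E
python3 flap.py
```

```text
[504.6  21.  243.4] [1.1 0.6 0.2]
435 0 
450 70 [210. 213. 218.]
465 169 [220. 227. 230.]
480 144 [218. 222. 226.]
495 151 [207. 211. 216.]
510 145 [197. 201. 205.]
525 134 [186. 190. 194.]
540 135 [176. 180. 184.]
555 63 [171. 172. 175.]
```

The flap leans forward at about 1.13 rad. Pressing it down.

Call:
carry_out:
  commands:
    - [0, 0.3, 0.6, 0, 0, 0, -1]
    - [0, 0, 1.0, 0, 0, 0, -1]
    - [0, 0, 1.2, 0, 0, 0, -1]
    - [0, 0, 1.2, 0, 0, 0, -1]
    - [0, 0, 1.2, 0, 0, 0, -1]
    - [0, 0, 1.2, 0, 0, 0, -1]
    - [0, 0, 1.2, 0, 0, 0, -1]
    - [0, 0, 1.0, 0, 0, 0, -1]
    - [0, 0, 0.8, 0, 0, 0, -1]
    - [0, 0, 0.7, 0, 0, 0, -1]
    - [0, 0, 0.5, 0, 0, 0, -1]
    - [0, 0, 0, 0, 0, 0, -1]

```text
t: 29.0
tool_pos: [501.2, 20.7, 133.5]
orientation: [3.139, -0.003, -1.608]
wrist_force: [-0.3, -0.2, 0.3]
grip_width: 0.005
```

```bash
python3 flap.py
```

```text
[501.2  20.7 133.5] [-0.3 -0.2  0.3]
435 15 [518. 521. 524.]
450 164 [107. 516. 525.]
465 329 [110. 142. 525.]
480 338 [117. 515. 525.]
495 280 [123. 128. 523.]
510 195 [130. 133. 517.]
525 174 [135. 138. 141.]
540 166 [142. 145. 147.]
555 86 [148. 150. 152.]
```

Call:
carry_out:
  commands:
    - [0, 0, 0.4, 0, 0, 0, -1]
    - [0, 0, 0.4, 0, 0, 0, -1]
    - [0, 0, 0.3, 0, 0, 0, -1]
    - [0, 0, 0.2, 0, 0, 0, -1]
    - [0, 0, 0, 0, 0, 0, -1]

```text
t: 29.47
tool_pos: [502.0, 20.8, 123.4]
orientation: [-3.141, -0.003, -1.608]
wrist_force: [-3.0, 0.8, 7.4]
grip_width: -0.0
```

```bash
python3 flap.py
```

```text
[502.   20.8 123.4] [-3.   0.8  7.4]
435 16 [508. 511. 514.]
450 96 [509. 514. 515.]
465 337 [ 95. 131. 515.]
480 343 [104. 505. 515.]
495 288 [112. 118. 513.]
510 193 [120. 124. 506.]
525 172 [129. 132. 136.]
540 172 [137. 140. 144.]
555 83 [145. 147. 149.]
```

Call:
carry_out:
  commands:
    - [0, 0, 0.15, 0, 0, 0, -1]
    - [0, 0, 0.15, 0, 0, 0, -1]
    - [0, 0, 0, 0, 0, 0, -1]

```text
t: 29.77
tool_pos: [502.4, 20.7, 122.9]
orientation: [-3.139, -0.003, -1.607]
wrist_force: [-9.5, 2.6, 18.6]
grip_width: -0.001
```

Call:
carry_out:
  commands:
    - [0, 0, -0.5, 0, 0, 0, -1]
    - [0, 0, -1.5, 0, 0, 0, -1]
    - [0, 0, -3, 0, 0, 0, -1]
    - [0, 0, -3.5, 0, 0, 0, -1]
    - [0, 0, -4, 0, 0, 0, -1]
    - [0, 0, -4, 0, 0, 0, -1]
    - [0, 0, -3, 0, 0, 0, -1]
    - [0, 0, 0, 0, 0, 0, -1]
    - [0, 0, 0, 0, 0, 0, -1]
    - [0, 0, 0, 0, 0, 0, -1]

```text
t: 30.6
tool_pos: [501.8, 21.5, 312.8]
orientation: [3.139, -0.003, -1.608]
wrist_force: [-0.4, -0.3, -1.2]
grip_width: -0.001
```

```bash
python3 - <<'E'
from h import *
T,s=toolT(); print(s['tool_pos'].round(1),s['wrist_force'].round(1))
for n in ['wrist','side','scene']:
    d=grab(n); P=pts(d); f=P[d['frame'].max(2)>80]
    f=f[(f[:,0]>475)&(f[:,0]<555)&(abs(f[:,1]-20)<110)&(f[:,2]>90)&(f[:,2]<200)]
    A=np.c_[f[:,0],f[:,1],np.ones(len(f))]; m=np.ones(len(f),bool)
    for _ in range(10):
        k=np.linalg.lstsq(A[m],f[m,2],rcond=None)[0]; r=f[:,2]-A@k; m=abs(r)<3
    print(n,'slope deg',np.degrees(np.arctan(k[0])).round(2),m.sum(),len(f),'z@hinge x568',A[0]@k*0+k@[568,18,1])
    x,y,z=P[...,0],P[...,1],P[...,2]; g=d['frame'].max(2)
    q=P[(abs(x-372)<90)&(abs(y-367)<80)&(z>25)&(z<80)&(g<70)]
    if len(q)>50: print(' stapler',cv2.minAreaRect(q[:,:2].astype(np.float32)),np.percentile(q[:,2],[50,97]))
    if n!='wrist':  # change vs first picture at table objects
        o=dict(np.load(n+'0.npz')); P0=pts(o); df=(cv2.absdiff(o['range_z'],d['range_z'])>12)&(P0[...,2]<200)&(o['range_z']>0)&(d['range_z']>0)&(P[...,2]<200)
        k,l,st,c=cv2.connectedComponentsWithStats(df.astype(np.uint8))
        for i in range(1,k):
            if st[i,4]>60: print('  changed',st[i].tolist(),np.nanmean(P0[l==i],0).round(),np.nanmean(P[l==i],0).round())
    if n=='side':
        cv2.imwrite('pics/fin.png',cv2.resize(d['frame'][120:400,180:480],None,fx=2.3,fy=2.1))
E
```

```text
[501.8  21.5 312.8] [-0.4 -0.3 -1.2]
wrist slope deg 29.95 15694 15709 z@hinge x568 158.38349244882116
side slope deg 30.12 2161 2220 z@hinge x568 158.96100584548526
 stapler ((375.59454345703125, 371.97723388671875), (33.33407211303711, 145.5550994873047), 76.47169494628906) [65.71140637 69.7597534 ]
  changed [131, 0, 54, 21, 333] [ 1.800e+03 -2.051e+03 -1.000e+00] [ 1799. -2049.    -0.]
  changed [88, 0, 167, 201, 7544] [ 1758. -1871.  -408.] [ 1758. -1871.  -408.]
  changed [99, 30, 26, 23, 106] [ 1948. -1633.   -88.] [ 1949. -1634.   -88.]
  changed [99, 47, 19, 15, 62] [ 1950. -1567.  -132.] [ 1949. -1566.  -131.]
  changed [550, 67, 47, 22, 254] [ -786. -2045.  -327.] [ -785. -2042.  -326.]
  changed [556, 79, 44, 42, 471] [ -852. -1981.  -447.] [ -851. -1981.  -446.]
  changed [108, 90, 25, 17, 103] [ 1949. -1551.  -388.] [ 1948. -1549.  -387.]
  changed [580, 118, 18, 21, 89] [ -825. -1663.  -480.] [ -824. -1662.  -480.]
  changed [79, 121, 11, 29, 83] [ 1948. -1139.  -414.] [ 1948. -1139.  -414.]
  changed [299, 168, 69, 99, 3813] [493.  42. 136.] [495.  -6. 100.]
  changed
[... 347 characters left out ...]
cene slope deg 30.12 1164 1274 z@hinge x568 158.13298289401828
 stapler ((378.7248229980469, 372.2889404296875), (32.21282958984375, 146.7159423828125), 75.76607513427734) [64.58185777 70.75692967]
  changed [299, 0, 47, 21, 243] [ -792. -1204.  -361.] [ -793. -1206.  -363.]
  changed [378, 0, 34, 34, 258] [-916. -826. -334.] [-916. -825. -333.]
  changed [514, 0, 77, 111, 2045] [-1719.  -192.  -680.] [-1720.  -193.  -681.]
  changed [459, 113, 45, 26, 612] [ 20. 132. 158.] [-12. 121. 126.]
  changed [323, 181, 86, 68, 2337] [495.  53. 142.] [459.  29.  84.]
  changed [317, 215, 47, 38, 239] [616.  54. 184.] [600.  41. 153.]
  changed [458, 246, 50, 42, 762] [355. 365.  14.] [385. 371.  60.]
```

View pics/fin.png

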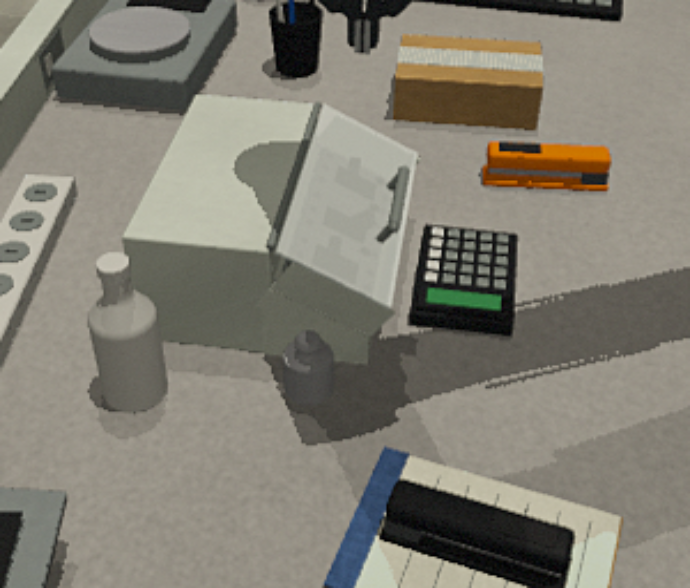

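The final view shows the flap shut over the panel (its plane measures 30.0°), the stapler upright on the pad at (480,530), and the other things undisturbed. Handing in.

```bash
python3 -c "
from plant import ctrl
print(ctrl.job_done(), ctrl.read_state()['t'])"
```

```text
the job is handed in; nothing more can be done
the job is handed in; nothing more can be done
```

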